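# Put swapped buffer bottles back in their colour-coded bays

## Robot

A 7-joint arm with a two-finger parallel gripper is mounted at the origin on the work surface. World frame = base frame: x ahead of the robot, y to its left, z up, the work surface at z = 0. Lengths are in m, angles in rad, forces in N, time in s.
With the tool pointing down it reaches from about 0.425 to 0.875 m from the base axis. Payload 9.9 kg.
Tool frame: the origin (TCP) lies at the very end of the fingers, on their centre line; the grasp point (between the pads) lies bot.grip_depth behind it (bot.grip_depth is the distance from the TCP to the grasp point, in m); z points along the fingers, y is the direction in which the jaws open and shut (so a half turn about z gives the same grasp; the last joint's range is limited). The gripper opens to 85 mm and grips with 20 to 120 N. Pads are 22 mm wide; open, the fingers measure 114 mm over their backs; the gripper's body (76 mm by 85 mm) begins 54 mm behind the grasp point. The pads swing forward as they close: fully open they stand 13 mm farther back than shut.
Start: joints at [-1.343, 0.576, 0.025, 1.437, -0.015, 1.129, -0.057], TCP at [0.207, 0.642, 0.231] pointing down, gripper open.
Joint ranges: [-2.76, 2.76], [-0.34, 2.15], [-1.52, 1.57], [0.19, 2.46], [-1.09, 4.23], [0.17, 1.99], [-2.82, 2.82]. Speed limits (rad/s): [2.22, 2.22, 3.01, 3.01, 3.14, 3.14, 3.14].

## Interface

Orientations are given as a unit quaternion [x, y, z, w].
In Python, from bench import bot gives the robot as it stands. The module is installed in compiled form; this text tells all that it offers.
- The arm moves only by the tool drive_tool, never from a script. Its argument "deltas" is a list that holds one entry, the list of rows, each a list of 4 numbers: the shift along the world's x, y, z in m, then the turn about the world's z in rad. In form: [[[x, y, z, turn], ...]]. A call has 1 to 10 rows; each row shifts and turns the commanded pose from where the row before left it; what a row does not reach is not made up. A row lasts 1/8 s, in which the tool goes at most 62.5 mm and 10.7 degrees, less where a joint would pass 70% of its speed; a pose out of reach is approached as far as the arm can. A call is refused whole if a number of a shift passes 0.0625 or a number of a turn 0.188, either way. A call with a gripper value outside its range is refused whole. "claw" is the finger opening in m, from 0 to 0.0854, set as the call begins (left out, the last holds). The fingers move at their own pace and stop on an object; "squeeze" is the grip in N (left out, the last holds). Time passes only in rows, so rows that do not move let the fingers close. It gives the time, the measured TCP pose, the force and the opening at its end, in the units of the state.
- bot.get_obs(): the state, without advancing time (a new reading comes with each control period).
- bot.read_camera(name): name is "scene" or "top" or "wrist"; returns (picture, depth): 420x560x3 uint8, red, green, blue; 420x560 float32, m along the optical axis (not along the pixel's ray), 0 where there is no reading.
- bot.camera_info(name): a dict with "fx", "fy", "cx", "cy" (pixels), "xyz" and "orientation" of the camera in the world. Camera axes: x right, y down, z forward; pixel columns grow to the right and rows downward; lengths in m; the calibration is good to about 2 mm. The wrist camera is an equidistant fisheye: a pixel r from the principal point sees the ray r / f radians off the axis. A picture is of the moment at which its call begins: read the wrist's pose just before it. camera_info takes no time and is no camera call; for the wrist camera it gives the pose at the moment of the call.
- bot.hand_in(): hands the job in, once; it reports no verdict.
The state is a dict: "t": time; "q": joint angles; "qvel": joint speeds; "tau": joint torques, N m; "eef_pos": TCP position; "eef_rot": TCP orientation; "force": force on the tool from outside, world axes, zero at the start; "torque": the same for the moment, N m; "gripper_width": finger opening in m.
Only numpy, scipy, OpenCV 4.12 (cv2) and the standard library are available. Lean on these libraries where they do the work, as an engineer would, in place of code of your own. Each camera call takes 0.05 s, during which the arm holds its last target.

## Task

The four buffer bottles on the gel bench stand in one another's bays. Put every bottle into the bay that has the colour of its cap, standing flat inside the well; the empty grey bay is a free spot to use on the way and is empty again at the end. Keep the bottles upright, set them down gently rather than dropping them, and leave the glass flask where it is.

Things in the scene. Friction and masses are not known exactly. Their poses are not given: they have to be found in the camera images.
- bottle_red: closed lab bottle with red screw cap, loose, about 0.2 kg, 105 mm high: round body 56 mm across up to 62 mm, sloping shoulder to 76 mm, narrow neck 34 mm across, then the cap, 50 mm across, from 80 to 105 mm above the underside (grip here). Origin: centre of the underside; z is up along the bottle.
- bottle_blue: closed lab bottle with blue screw cap, loose, about 0.2 kg, 105 mm high: round body 56 mm across up to 62 mm, sloping shoulder to 76 mm, narrow neck 34 mm across, then the cap, 50 mm across, from 80 to 105 mm above the underside (grip here). Origin: centre of the underside; z is up along the bottle.
- bottle_yellow: closed lab bottle with yellow screw cap, loose, about 0.2 kg, 105 mm high: round body 56 mm across up to 62 mm, sloping shoulder to 76 mm, narrow neck 34 mm across, then the cap, 50 mm across, from 80 to 105 mm above the underside (grip here). Origin: centre of the underside; z is up along the bottle.
- bottle_green: closed lab bottle with green screw cap, loose, about 0.2 kg, 105 mm high: round body 56 mm across up to 62 mm, sloping shoulder to 76 mm, narrow neck 34 mm across, then the cap, 50 mm across, from 80 to 105 mm above the underside (grip here). Origin: centre of the underside; z is up along the bottle.
- bay_red: red bottle bay: red plate 100 x 100 x 6 mm, fixed to the bench, with a round red rim (top 14 mm above the bench) around a well 74 mm across, whose floor is the plate's top. Origin: centre of the plate's underside, on the bench; z up. A bottle in the well has its underside 6 mm above this origin.
- bay_blue: blue bottle bay: blue plate 100 x 100 x 6 mm, fixed to the bench, with a round blue rim (top 14 mm above the bench) around a well 74 mm across, whose floor is the plate's top. Origin: centre of the plate's underside, on the bench; z up. A bottle in the well has its underside 6 mm above this origin.
- bay_yellow: yellow bottle bay: yellow plate 100 x 100 x 6 mm, fixed to the bench, with a round yellow rim (top 14 mm above the bench) around a well 74 mm across, whose floor is the plate's top. Origin: centre of the plate's underside, on the bench; z up. A bottle in the well has its underside 6 mm above this origin.
- bay_green: green bottle bay: green plate 100 x 100 x 6 mm, fixed to the bench, with a round green rim (top 14 mm above the bench) around a well 74 mm across, whose floor is the plate's top. Origin: centre of the plate's underside, on the bench; z up. A bottle in the well has its underside 6 mm above this origin.
- bay_grey: grey spare bay, a free spot that holds no bottle at the start: grey plate 100 x 100 x 6 mm, fixed to the bench, with a round grey rim (top 14 mm above the bench) around a well 74 mm across, whose floor is the plate's top. Origin: centre of the plate's underside, on the bench; z up. A bottle in the well has its underside 6 mm above this origin.
- flask: small conical glass flask with a white stopper, loose, 58 mm across at the foot, 83 mm high; a bystander. Origin: centre of the underside.
Things that resemble listed ones, but are neither listed nor needed, are in the scene too. There is more than one size of the bay_blue; the one meant has the size given above.

How it is judged:
By the outcome, as a careful person would: the job done as asked, in the order asked, and still so for the second after the job is handed in, with the robot touching nothing.
It also fails if it takes over 128 s, if anything falls off the work surface, if the arm or the gripper's body presses on something with over 40 N, if the wrist force passes 120 N, or if a joint passes its speed limit or range.

## Working session

There is one attempt and no reset: what is moved stays moved. The work goes in short steps, Python scripts to look and compute and a tool call to move; the robot and the scene stay as the last step left them, time stands still between calls to the robot, and variables do not carry over. Pictures are saved under pics/ and viewed, and the job is handed in when it is done.

Besides the shell and the picture viewer there is one more tool, called in YAML: its name, and indented under it one key for each argument. drive_tool: Moves the arm, as the interface text tells. Its arguments: {"type":"object","properties":{"deltas":{"type":"array","items":{"type":"array","items":{"type":"array","items":{"type":"number"}}}},"claw":{"type":"number"},"squeeze":{"type":"number"}},"required":["deltas"]}

```bash
mkdir -p pics
python3 - <<'E'
from bench import bot
import cv2,numpy as np
o=bot.get_obs();print(o['t'],o['eef_pos'],o['eef_rot'],o['gripper_width'],bot.grip_depth)
for n in['scene','top']:
    p,d=bot.read_camera(n);cv2.imwrite(f'pics/{n}0.png',p[:,:,::-1]);np.save(f'{n}0d.npy',d);print(n,bot.camera_info(n))
E
```

```text
0.0 [0.20691283 0.64202915 0.23046278] [ 1.55248786e-01  9.87875071e-01 -8.06224544e-04 -9.40023992e-05] 0.0856317020550488 0.0187
scene {'fx': 450.93598207088564, 'fy': 450.93598207088564, 'cx': 281.52731817566246, 'cy': 216.40837461643986, 'xyz': array([ 1.13869967, -0.12936226,  0.76097985]), 'orientation': array([ 0.70674781,  0.59984296, -0.23981588, -0.28841689])}
top {'fx': 410.9012618392624, 'fy': 410.9012618392624, 'cx': 279.3865328111153, 'cy': 204.40515185404288, 'xyz': array([0.2996211 , 0.02060171, 0.85998365]), 'orientation': array([-0.66886902,  0.73613447, -0.07562165,  0.0707223 ])}
```

View pics/scene0.png

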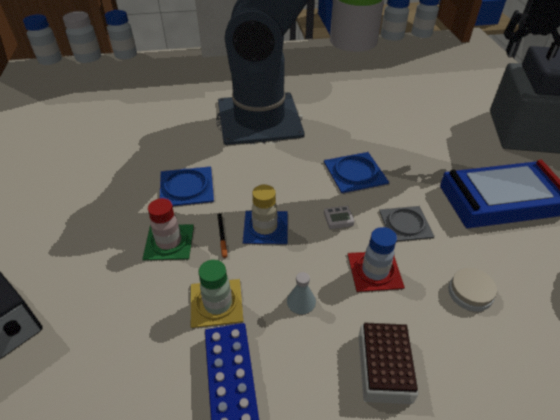

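View pics/top0.png

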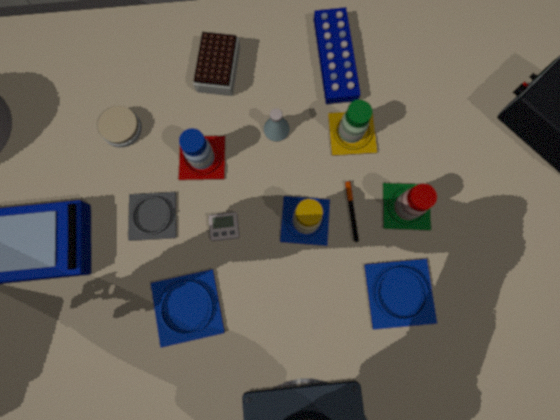

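The top view shows three blue plates: (188,307) and (400,293) are about 65 px wide and sit empty. The one at (305,220) under the yellow bottle is about 48 px, the same as the red, yellow and green plates. I'll measure them all and check this one in a crop.

```bash
cat > h.py <<'E'
import numpy as np,cv2
from scipy.spatial.transform import Rotation as R
from bench import bot
def pts(n,d):
    c=bot.camera_info(n);v,u=np.indices(d.shape)
    p=np.stack([(u-c['cx'])/c['fx']*d,(v-c['cy'])/c['fy']*d,d],-1)
    return p@R.from_quat(c['orientation']).as_matrix().T+c['xyz']
def circ(P):
    m=cv2.minEnclosingCircle(P[:,:2].astype(np.float32));return m
def hue(p): 
    h=cv2.cvtColor(p,cv2.COLOR_RGB2HSV);return h[...,0].astype(int),h[...,1],h[...,2]
HU={'red':(0,8),'yellow':(18,32),'green':(50,85),'blue':(100,130)}
def survey(p,d,n='top',tag=''):
    P=pts(n,d);h,s,v=hue(p)
    for c,(a,b) in HU.items():
        m=((h>=a)&(h<=b)|((c=='red')&(h>=172)))&(s>110)&(v>40)&(d>0)
        for nm,lo,hi in(('cap',.095,.125),('plate',.0,.022)):
            k=(m&(P[...,2]>lo)&(P[...,2]<hi)).astype(np.uint8)
            k=cv2.morphologyEx(k,cv2.MORPH_OPEN,np.ones((2,2)))
            N,L,st,ce=cv2.connectedComponentsWithStats(k)
            for i in range(1,N):
                if st[i,4]<100: continue
                Q=P[L==i];r=cv2.minAreaRect((Q[:,:2]*1000).astype(np.float32));ec,er=circ(Q)
                print(c,nm,'px',ce[i].round(),'n',st[i,4],'rect c',np.round(r[0],0),np.round(r[1],0),round(r[2]),'circ',np.round(np.array(ec)*1000),round(er*1000,1),'zmed',np.median(Q[:,2]).round(3))
E
python3 - <<'E'
from h import *
p=cv2.imread('pics/top0.png')[:,:,::-1].copy();d=np.load('top0d.npy');survey(p,d)
P=pts('top',d)
for u,v in[(276,114),(153,214),(129,192),(178,192),(178,238),(128,240),(350,200),(355,240),(224,226)]:print(u,v,P[v,u].round(3))
cv2.imwrite('pics/c1.png',cv2.resize(p[90:350,110:450,::-1],None,fx=2.3,fy=2.3,interpolation=2))
E
```

```text
red cap px [424. 197.] n 600 rect c [ 449. -287.] [47. 99.] 6 circ [ 458. -286.] 50.7 zmed 0.11
red plate px [206. 164.] n 1113 rect c [462. 127.] [368. 124.] 15 circ [466. 104.] 186.1 zmed 0.006
yellow cap px [310. 213.] n 570 rect c [394. -17.] [ 49. 198.] 54 circ [385. -30.] 99.6 zmed 0.11
yellow plate px [351. 139.] n 1147 rect c [ 473. -113.] [124. 420.] 69 circ [ 478. -101.] 216.0 zmed 0.006
green cap px [360. 114.] n 507 rect c [494. -81.] [ 46. 436.] 57 circ [482. -99.] 218.3 zmed 0.11
green plate px [402. 211.] n 1026 rect c [ 409. -131.] [125. 353.] 16 circ [ 396. -132.] 180.9 zmed 0.006
blue cap px [193. 142.] n 524 rect c [455. 107.] [354.  47.] 21 circ [460.  95.] 177.1 zmed 0.11
blue plate px [304. 225.] n 1194 rect c [389. -38.] [ 98. 196.] 80 circ [389. -38.] 107.2 zmed 0.006
blue plate px [401. 295.] n 4073 rect c [ 270. -134.] [309. 129.] 90 circ [ 279. -138.] 160.3 zmed 0.008
blue plate px [188. 309.] n 4131 rect c [291. 148.] [128. 256.] 7 circ [290. 155.] 134.4 zmed 0.008
276 114 [ 0.65  -0.004  0.083]
153 214 [0.484 0.275 0.005]
129 192 [0.538 0.325 0.003]
178 192 [ 0.528  0.221 -0.   ]
178 238 [0.429 0.225 0.   ]
128 240 [0.433 0.328 0.007]
350 200 [ 0.473 -0.143  0.012]
355 240 [ 0.388 -0.143  0.009]
224 226 [0.442 0.125 0.018]
```

View pics/c1.png

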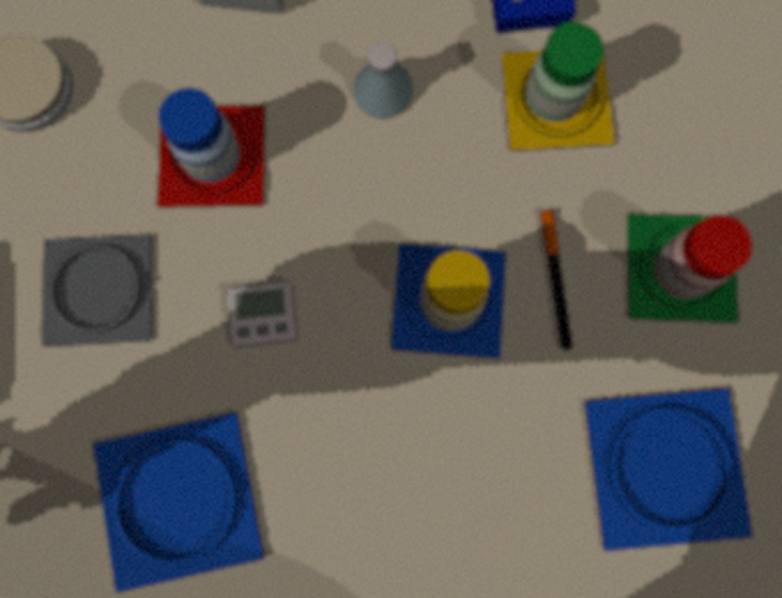

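The crop confirms it: the middle blue plate under the yellow bottle matches the red, green, yellow and grey plates at about 100 mm. The two empty blue ones measure about 128 mm, so they are decoys. The depth has stray pixels, so I'll use pixel outlines with the known heights for precise positions.

```bash
cat >> h.py <<'E'
def proj(n,u,v,z):
    c=bot.camera_info(n);r=R.from_quat(c['orientation']).apply([(u-c['cx'])/c['fx'],(v-c['cy'])/c['fy'],1.])
    return (c['xyz']+r*(z-c['xyz'][2])/r[2])[:2]
def find(p,d,n='top'):
    P=pts(n,d);h,s,v=hue(p);z=cv2.medianBlur(P[...,2].astype(np.float32),5)
    for c,(a,b) in list(HU.items())+[('grey',(0,0))]:
        m=((h>=a)&(h<=b)|((c=='red')&(h>=172)))&(s>110)&(v>40)
        if c=='grey': 
            m=np.zeros_like(m);m[185:245,122:185]=1;m&=(s<40)&(v<95)
        for nm,lo,hi,zz in(('cap',.095,.125,.111),('plate',-.01,.022,.006)):
            k=(m&(z>lo)&(z<hi)).astype(np.uint8)
            k=cv2.morphologyEx(k,cv2.MORPH_OPEN,np.ones((2,2)))
            for q in cv2.findContours(k,cv2.RETR_EXTERNAL,cv2.CHAIN_APPROX_NONE)[0]:
                if cv2.contourArea(q)<250 or (n=='top' and c=='blue' and cv2.boundingRect(q)[0]<105): continue
                W=np.array([proj(n,*x,zz) for x in cv2.convexHull(q)[:,0].astype(float)])*1000
                if nm=='cap':
                    f=cv2.fitEllipse(W.astype(np.float32)) if len(W)>5 else None
                    mc=cv2.minEnclosingCircle(W.astype(np.float32));print(c,nm,cv2.boundingRect(q),'ell',np.round(f[0],1),np.round(f[1],0),'mec',np.round(mc[0],1),round(mc[1],1))
                else:
                    r=cv2.minAreaRect(W.astype(np.float32));print(c,nm,cv2.boundingRect(q),np.round(r[0],1),np.round(r[1],0),round(r[2],1))
E
python3 - <<'E'
from h import *
p=cv2.imread('pics/top0.png')[:,:,::-1].copy();d=np.load('top0d.npy');find(p,d)
E
```

```text
red cap (410, 184, 28, 27) ell [ 444.3 -261.5] [50. 54.] mec [ 443.9 -261.8] 27.0
red plate (179, 137, 47, 44) [596.8 162.9] [99. 98.] 85.3
yellow cap (297, 200, 27, 27) ell [435.2 -46.8] [49. 51.] mec [435.2 -47.1] 25.6
yellow plate (329, 113, 50, 44) [ 622.6 -170.9] [102. 101.] 87.6
green cap (347, 101, 26, 26) ell [ 622.2 -165.5] [48. 55.] mec [ 622.6 -164.3] 27.0
green plate (384, 184, 47, 47) [ 447.6 -262.6] [97. 97.] 82.4
blue cap (181, 130, 26, 26) ell [594.3 161.5] [48. 54.] mec [594.1 161.7] 26.9
blue plate (152, 271, 73, 77) [283.7 210.8] [128. 129.] 7.0
blue plate (366, 260, 71, 70) [ 270.3 -221.7] [129. 128.] 89.7
blue plate (282, 198, 48, 48) [437.7 -45.6] [97. 98.] 79.6
grey plate (129, 193, 49, 48) [478.8 273.9] [101.  99.] 87.5
```

The centres are clear. In mm, the caps are red (444,-262), yellow (435,-47), green (622,-165) and blue (594,162). The bays are red (597,163), yellow (622,-171), green (447,-263), blue (438,-46) and grey (479,274). The order will be blue→grey, red→red, green→green, yellow→yellow, blue→blue.

drive_tool:
  deltas:
    - [[0.039,-0.048,0,0],[0.039,-0.048,0,0],[0.039,-0.048,0,0],[0.039,-0.048,0,0],[0.039,-0.048,0,0],[0.039,-0.048,0,0],[0.039,-0.048,0,0],[0.039,-0.048,0,0],[0.039,-0.048,0,0],[0.036,-0.048,0,0]]
  claw: 0.085
  squeeze: 40

```text
t: 1.35
eef_pos: [0.595, 0.1608, 0.231]
eef_rot: [0.155, 0.988, -0.0, -0.0]
force: [1.0, 0.5, -0.4]
gripper_width: 0.0852
```

drive_tool:
  deltas:
    - [[0,0,0,0],[0,0,0,0]]

```text
t: 1.6
eef_pos: [0.5936, 0.1627, 0.2308]
eef_rot: [0.155, 0.988, 0.0, -0.001]
force: [-0.8, 0.3, 0.0]
gripper_width: 0.0848
```

drive_tool:
  deltas:
    - [[0,0,-0.025,0],[0,0,-0.025,0],[0,0,-0.025,0],[0,0,-0.025,0],[0,0,-0.02,0],[0,0,-0.015,0],[0,0,-0.01,0],[0,0,-0.007,0],[0,0,0,0]]

```text
t: 2.72
eef_pos: [0.594, 0.1625, 0.0791]
eef_rot: [0.155, 0.988, -0.0, -0.0]
force: [-0.1, -0.5, -0.2]
gripper_width: 0.0849
```

drive_tool:
  deltas:
    - [[0,0,0,0],[0,0,0,0],[0,0,0,0],[0,0,0,0],[0,0,0,0],[0,0,0,0]]
  claw: 0.04

```text
t: 3.48
eef_pos: [0.5947, 0.1628, 0.08]
eef_rot: [0.155, 0.988, 0.0, 0.001]
force: [0.1, 1.3, 6.1]
gripper_width: 0.0491
```

Run:
```python
from h import *
p,d=bot.read_camera('scene');cv2.imwrite('pics/s1.png',cv2.resize(p[150:330,280:480,::-1],None,fx=3,fy=3))
p,d=bot.read_camera('wrist');cv2.imwrite('pics/w1.png',p[:,:,::-1])
```

```text
(no output)
```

View pics/s1.png

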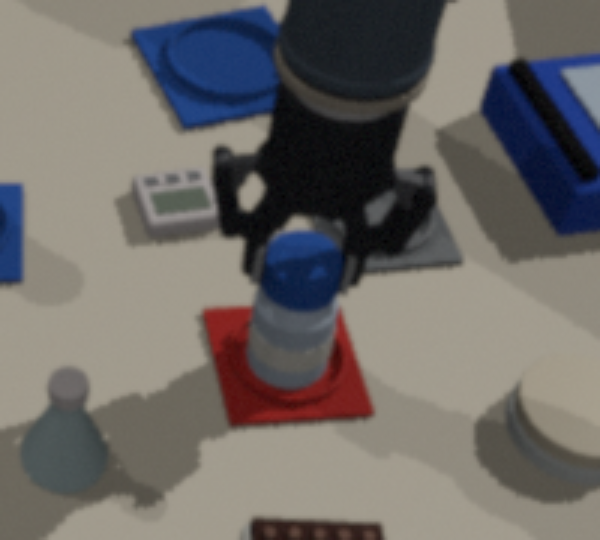

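View pics/w1.png

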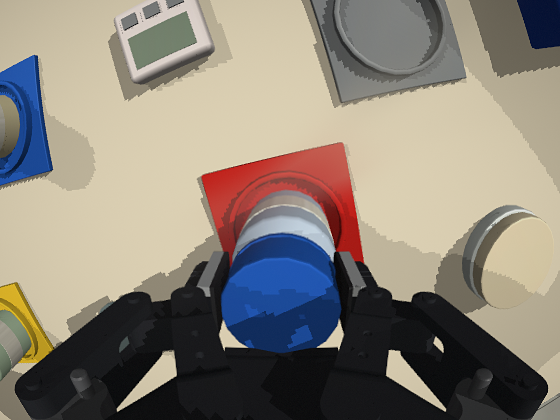

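The pads hold the blue cap on both sides at 49 mm opening and the bottle stands straight. I'll lift it and carry it to grey.

drive_tool:
  deltas:
    - [[0,0,0.01,0],[0,0,0.02,0],[0,0,0.02,0],[-0.015,0.012,0.01,0],[-0.025,0.025,0,0],[-0.03,0.03,0,0],[-0.025,0.025,0,0],[-0.02,0.02,0,0],[0,0,0,0]]

```text
t: 4.7
eef_pos: [0.4757, 0.2771, 0.1391]
eef_rot: [0.153, 0.988, 0.0, -0.001]
force: [0.4, 0.1, -2.8]
gripper_width: 0.049
```

Run:
```python
from h import *
p,d=bot.read_camera('scene');cv2.imwrite('pics/s2.png',cv2.resize(p[130:330,280:500,::-1],None,fx=2.5,fy=2.5))
p,d=bot.read_camera('wrist');cv2.imwrite('pics/w2.png',p[:,:,::-1])
```

```text
(no output)
```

View pics/s2.png

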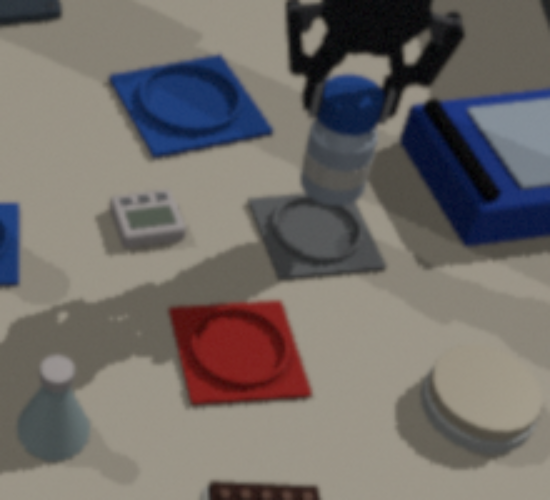

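View pics/w2.png

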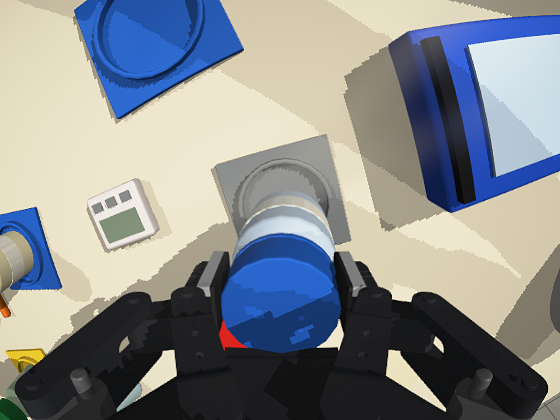

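drive_tool:
  deltas:
    - [[0,0,0,0],[0,0,-0.015,0],[0,0,-0.015,0],[0,0,-0.01,0],[0,0,-0.007,0],[0,0,-0.004,0],[0,0,-0.003,0],[0,0,-0.002,0],[0,0,0,0],[0,0,0,0]]

```text
t: 6.05
eef_pos: [0.4792, 0.2746, 0.0835]
eef_rot: [0.155, 0.988, 0.0, 0.0]
force: [-0.3, -0.6, -2.7]
gripper_width: 0.0492
```

drive_tool:
  deltas:
    - [[0,0,-0.001,0],[0,0,-0.001,0],[0,0,-0.001,0],[0,0,0,0]]

```text
t: 6.55
eef_pos: [0.4791, 0.2744, 0.0802]
eef_rot: [0.155, 0.988, -0.0, -0.0]
force: [-0.0, -0.3, -2.8]
gripper_width: 0.049
```

drive_tool:
  deltas:
    - [[0,0,-0.001,0],[0,0,-0.001,0],[0,0,0,0]]

```text
t: 6.92
eef_pos: [0.4799, 0.2751, 0.0795]
eef_rot: [0.155, 0.988, 0.001, 0.001]
force: [-0.9, 0.1, 11.5]
gripper_width: 0.0492
```

drive_tool:
  deltas:
    - [[0,0,-0.0005,0],[0,0,-0.0005,0],[0,0,0,0]]

```text
t: 7.3
eef_pos: [0.4802, 0.276, 0.0789]
eef_rot: [0.155, 0.988, 0.002, 0.001]
force: [-1.6, 1.0, 13.5]
gripper_width: 0.0489
```

Contact came at TCP z≈0.0795, the same height as the pick, so it is seated. I'll relax by 1.5 mm, release and rise.

drive_tool:
  deltas:
    - [[0,0,0.0015,0],[0,0,0,0]]

```text
t: 7.55
eef_pos: [0.4792, 0.2745, 0.079]
eef_rot: [0.155, 0.988, 0.0, 0.0]
force: [-0.8, -0.3, 2.8]
gripper_width: 0.0491
```

drive_tool:
  deltas:
    - [[0,0,0,0],[0,0,0,0],[0,0,0,0],[0,0,0,0],[0,0,0.02,0],[0,0,0.03,0],[0,0,0.03,0],[0,0,0.035,0],[0,0,0.035,0],[0,0,0,0]]
  claw: 0.085

```text
t: 8.8
eef_pos: [0.4803, 0.2751, 0.2314]
eef_rot: [0.155, 0.988, 0.002, 0.002]
force: [0.2, -0.5, -0.9]
gripper_width: 0.0855
```

Run:
```python
from h import *
p,d=bot.read_camera('scene');cv2.imwrite('pics/s3.png',cv2.resize(p[130:330,280:500,::-1],None,fx=2.5,fy=2.5))
```

```text
(no output)
```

View pics/s3.png

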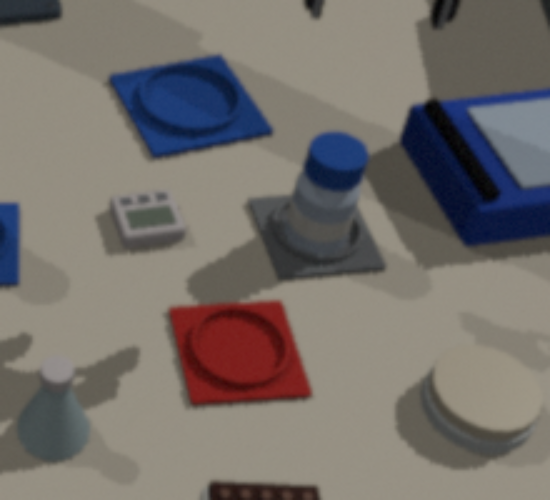

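The blue bottle stands inside the grey rim and the red bay is empty. Next, go to the red bottle.

drive_tool:
  deltas:
    - [[-0.0035,-0.053,0,0],[-0.0035,-0.053,0,0],[-0.0035,-0.053,0,0],[-0.0035,-0.054,0,0],[-0.0035,-0.054,0,0],[-0.0035,-0.054,0,0],[-0.0035,-0.054,0,0],[-0.0035,-0.054,0,0],[-0.0035,-0.054,0,0],[-0.003,-0.054,0,0]]

```text
t: 10.1
eef_pos: [0.4438, -0.2639, 0.2277]
eef_rot: [0.155, 0.988, 0.0, -0.001]
force: [1.0, 0.3, -0.2]
gripper_width: 0.0847
```

drive_tool:
  deltas:
    - [[0,0,0,0],[0,0,0,0],[0,0,0,0]]

```text
t: 10.48
eef_pos: [0.4447, -0.261, 0.2283]
eef_rot: [0.154, 0.988, 0.0, -0.0]
force: [0.1, -0.5, 0.1]
gripper_width: 0.0854
```

Run:
```python
from h import *
p,d=bot.read_camera('wrist');cv2.imwrite('pics/w4.png',p[:,:,::-1]);o=bot.get_obs();print(o['q'],o['eef_pos'])
```

```text
[ 0.24167735  0.35397607  0.27458906  1.86337982 -0.11711574  0.94041284
  1.83057117] [ 0.44483298 -0.26108279  0.22852779]
```

View pics/w4.png

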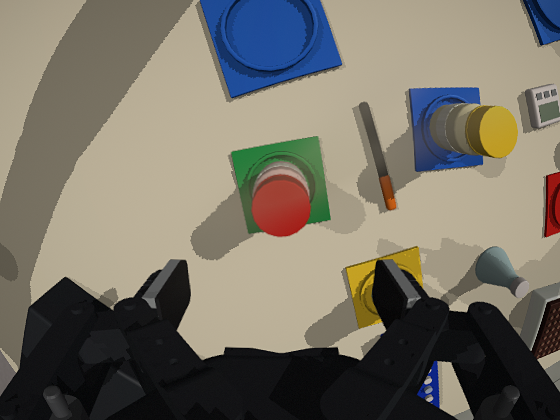

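The red cap is centred between the fingers in the wrist view (281,205), with nothing under the fingertips. Descend and grip.

drive_tool:
  deltas:
    - [[0,0,-0.025,0],[0,0,-0.025,0],[0,0,-0.025,0],[0,0,-0.025,0],[0,0,-0.02,0],[0,0,-0.013,0],[0,0,-0.01,0],[0,0,-0.006,0],[0,0,0,0]]

```text
t: 11.65
eef_pos: [0.4446, -0.2625, 0.0797]
eef_rot: [0.155, 0.988, 0.0, -0.0]
force: [0.8, -0.2, 0.7]
gripper_width: 0.0851
```

drive_tool:
  deltas:
    - [[0,0,0,0],[0,0,0,0],[0,0,0,0],[0,0,0,0],[0,0,0,0],[0,0,0,0]]
  claw: 0.04

```text
t: 12.4
eef_pos: [0.445, -0.2626, 0.0804]
eef_rot: [0.155, 0.988, -0.0, 0.001]
force: [-1.0, 0.4, 4.7]
gripper_width: 0.0488
```

drive_tool:
  deltas:
    - [[0,0,0.01,0],[0,0,0.02,0],[0,0,0.03,0],[0,0,0.035,0],[0,0,0.03,0],[0,0,0.02,0],[0,0,0,0],[0,0,0,0]]

```text
t: 13.4
eef_pos: [0.4441, -0.2622, 0.2241]
eef_rot: [0.155, 0.988, 0.0, -0.001]
force: [0.2, 0.4, -3.0]
gripper_width: 0.049
```

Run:
```python
from h import *
p,d=bot.read_camera('scene');cv2.imwrite('pics/s5.png',p[:,:,::-1])
```

```text
(no output)
```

View pics/s5.png

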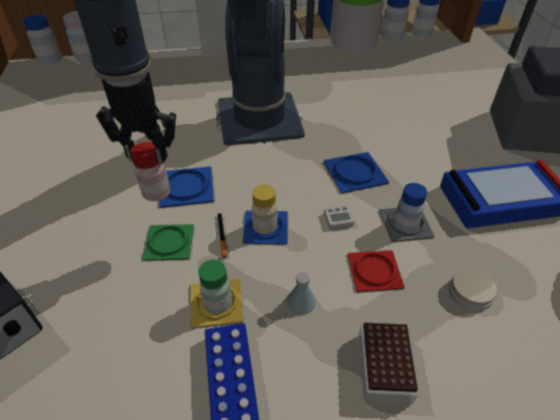

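The red bottle hangs upright with its underside at about 150 mm, clear of everything. Carry it to the red bay.

drive_tool:
  deltas:
    - [[0.012,0.035,0,0],[0.017,0.047,0,0],[0.017,0.047,0,0],[0.017,0.047,0,0],[0.017,0.047,0,0],[0.017,0.047,0,0],[0.017,0.047,0,0],[0.017,0.047,0,0],[0.012,0.036,0,0],[0.01,0.025,0,0]]

```text
t: 14.7
eef_pos: [0.5972, 0.1647, 0.2231]
eef_rot: [0.154, 0.988, -0.0, -0.001]
force: [-0.8, 0.4, -3.0]
gripper_width: 0.0491
```

drive_tool:
  deltas:
    - [[0,0,0,0],[0,0,0,0],[0,0,-0.03,0],[0,0,-0.035,0],[0,0,-0.025,0],[0,0,-0.015,0],[0,0,0,0],[0,0,0,0]]

```text
t: 15.7
eef_pos: [0.5982, 0.1622, 0.1208]
eef_rot: [0.156, 0.988, 0.0, 0.001]
force: [0.4, -0.4, -2.0]
gripper_width: 0.0488
```

Run:
```python
from h import *
p,d=bot.read_camera('scene');cv2.imwrite('pics/s6.png',cv2.resize(p[130:330,280:500,::-1],None,fx=2.5,fy=2.5))
```

```text
(no output)
```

View pics/s6.png

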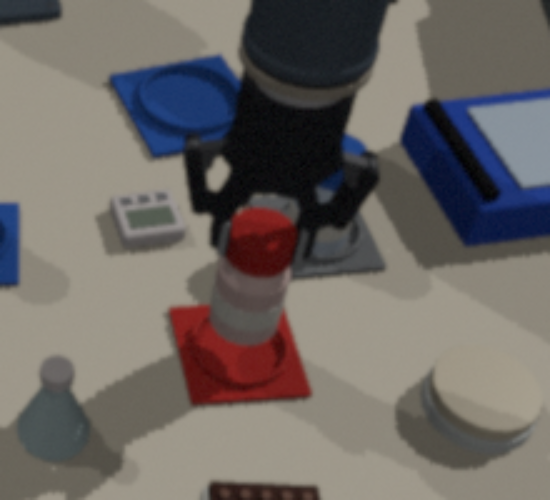

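The red bottle hangs over the red well and the blue one behind is well clear. Lower it.

drive_tool:
  deltas:
    - [[0,0,-0.015,0],[0,0,-0.01,0],[0,0,-0.006,0],[0,0,-0.003,0],[0,0,-0.002,0],[0,0,-0.001,0],[0,0,-0.001,0],[0,0,0,0]]

```text
t: 16.75
eef_pos: [0.5976, 0.1625, 0.0819]
eef_rot: [0.155, 0.988, 0.0, 0.0]
force: [-0.3, -0.3, -2.4]
gripper_width: 0.049
```

drive_tool:
  deltas:
    - [[0,0,-0.001,0],[0,0,-0.001,0],[0,0,0,0]]

```text
t: 17.12
eef_pos: [0.5979, 0.1625, 0.0805]
eef_rot: [0.155, 0.988, 0.0, 0.0]
force: [-0.5, 0.1, 4.7]
gripper_width: 0.0488
```

Contact. Release and rise.

drive_tool:
  deltas:
    - [[0,0,0,0],[0,0,0,0],[0,0,0,0],[0,0,0,0],[0,0,0.02,0],[0,0,0.03,0],[0,0,0.03,0],[0,0,0.035,0],[0,0,0.035,0],[0,0,0,0]]
  claw: 0.085

```text
t: 18.38
eef_pos: [0.599, 0.1627, 0.2327]
eef_rot: [0.155, 0.988, 0.001, 0.002]
force: [-0.1, 0.2, -0.4]
gripper_width: 0.085
```

drive_tool:
  deltas:
    - [[0.002,-0.032,0,0],[0.003,-0.037,0,0],[0.003,-0.037,0,0],[0.003,-0.037,0,0],[0.003,-0.037,0,0],[0.003,-0.037,0,0],[0.003,-0.037,0,0],[0.002,-0.037,0,0],[0.002,-0.036,0,0],[0,0,0,0]]

```text
t: 19.62
eef_pos: [0.6205, -0.1685, 0.2288]
eef_rot: [0.158, 0.987, -0.001, -0.001]
force: [-0.2, -0.1, -0.4]
gripper_width: 0.0855
```

Run:
```python
from h import *
p,d=bot.read_camera('scene');cv2.imwrite('pics/s7.png',p[:,:,::-1])
p,d=bot.read_camera('wrist');cv2.imwrite('pics/w7.png',p[:,:,::-1]);o=bot.get_obs();print(o['q'],o['eef_pos'])
```

```text
[ 0.05432065  0.53814297  0.21758803  1.5372432  -0.12620673  1.08139455
  1.56014121] [ 0.62121278 -0.16422687  0.2288743 ]
```

View pics/s7.png

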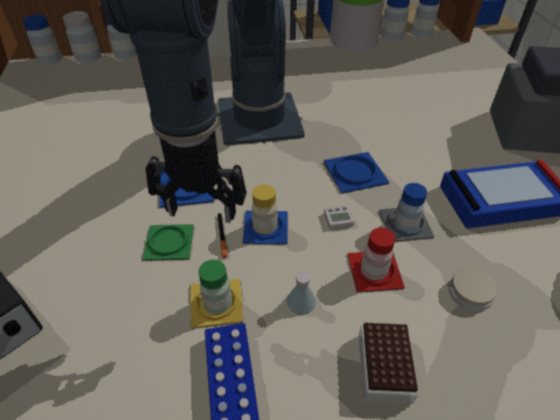

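View pics/w7.png

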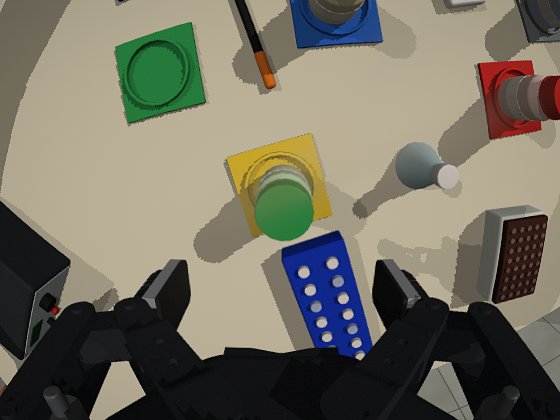

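Red stands in the red bay. The green cap is centred between the fingers at (285,208). Descend, grip and lift.

drive_tool:
  deltas:
    - [[0,0,-0.025,0],[0,0,-0.025,0],[0,0,-0.025,0],[0,0,-0.025,0],[0,0,-0.02,0],[0,0,-0.013,0],[0,0,-0.01,0],[0,0,-0.0065,0],[0,0,0,0]]

```text
t: 20.85
eef_pos: [0.6215, -0.1644, 0.0801]
eef_rot: [0.155, 0.988, 0.0, -0.0]
force: [-0.3, 0.0, -0.5]
gripper_width: 0.0851
```

drive_tool:
  deltas:
    - [[0,0,0,0],[0,0,0,0],[0,0,0,0],[0,0,0,0],[0,0,0,0],[0,0,0,0]]
  claw: 0.04

```text
t: 21.6
eef_pos: [0.622, -0.1647, 0.081]
eef_rot: [0.155, 0.988, -0.0, 0.001]
force: [-0.1, 1.0, 5.7]
gripper_width: 0.0485
```

drive_tool:
  deltas:
    - [[0,0,0.01,0],[0,0,0.02,0],[0,0,0.03,0],[0,0,0.035,0],[0,0,0.03,0],[0,0,0.02,0],[0,0,0,0],[0,0,0,0]]

```text
t: 22.6
eef_pos: [0.621, -0.1643, 0.2244]
eef_rot: [0.155, 0.988, 0.0, -0.001]
force: [0.6, 0.1, -2.5]
gripper_width: 0.0488
```

drive_tool:
  deltas:
    - [[-0.025,-0.014,0,0],[-0.03,-0.017,0,0],[-0.03,-0.017,0,0],[-0.03,-0.017,0,0],[-0.03,-0.017,0,0],[-0.02,-0.011,0,0],[-0.01,-0.0055,0,0],[0,0,0,0],[0,0,0,0]]

```text
t: 23.72
eef_pos: [0.4477, -0.2623, 0.2252]
eef_rot: [0.155, 0.988, 0.0, 0.0]
force: [0.4, 0.1, -1.1]
gripper_width: 0.049
```

drive_tool:
  deltas:
    - [[0,0,-0.03,0],[0,0,-0.035,0],[0,0,-0.025,0],[0,0,-0.015,0],[0,0,0,0],[0,0,0,0]]

```text
t: 24.48
eef_pos: [0.4473, -0.2632, 0.1211]
eef_rot: [0.155, 0.988, -0.0, 0.001]
force: [-1.1, -0.3, -0.7]
gripper_width: 0.0489
```

Run:
```python
from h import *
p,d=bot.read_camera('scene');cv2.imwrite('pics/s8.png',cv2.resize(p[100:330,90:320,::-1],None,fx=2.5,fy=2.5))
```

```text
(no output)
```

View pics/s8.png

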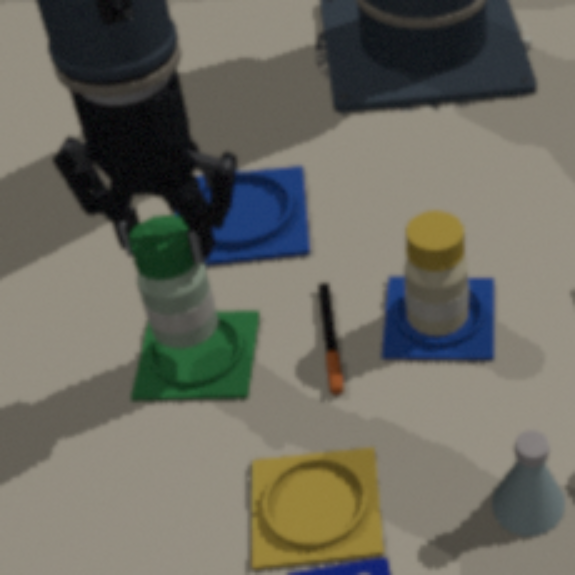

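The green bottle is over the green well and the yellow bay is empty. Lower it.

drive_tool:
  deltas:
    - [[0,0,-0.015,0],[0,0,-0.01,0],[0,0,-0.006,0],[0,0,-0.003,0],[0,0,-0.002,0],[0,0,-0.001,0],[0,0,-0.001,0],[0,0,0,0]]

```text
t: 25.52
eef_pos: [0.4466, -0.263, 0.0823]
eef_rot: [0.155, 0.988, -0.0, 0.0]
force: [0.1, 1.0, -1.6]
gripper_width: 0.049
```

drive_tool:
  deltas:
    - [[0,0,-0.001,0],[0,0,-0.001,0],[0,0,0,0]]

```text
t: 25.9
eef_pos: [0.4469, -0.2631, 0.0809]
eef_rot: [0.155, 0.988, -0.0, 0.001]
force: [-0.5, 1.2, 6.8]
gripper_width: 0.049
```

drive_tool:
  deltas:
    - [[0,0,0,0],[0,0,0,0],[0,0,0,0],[0,0,0,0],[0,0,0.02,0],[0,0,0.03,0],[0,0,0.03,0],[0,0,0.035,0],[0,0,0.035,0],[0,0,0,0]]
  claw: 0.085

```text
t: 27.15
eef_pos: [0.4477, -0.2637, 0.2327]
eef_rot: [0.155, 0.988, -0.001, 0.002]
force: [0.9, 0.0, -0.4]
gripper_width: 0.0849
```

drive_tool:
  deltas:
    - [[-0.001,0.026,0,0],[-0.002,0.035,0,0],[-0.002,0.035,0,0],[-0.002,0.035,0,0],[-0.002,0.035,0,0],[-0.001,0.03,0,0],[-0.001,0.02,0,0],[0,0,0,0],[0,0,0,0]]

```text
t: 28.28
eef_pos: [0.4353, -0.0477, 0.2299]
eef_rot: [0.155, 0.988, -0.0, -0.0]
force: [-0.2, 0.4, 0.3]
gripper_width: 0.085
```

Run:
```python
from h import *
p,d=bot.read_camera('scene');cv2.imwrite('pics/s9.png',p[:,:,::-1])
p,d=bot.read_camera('wrist');cv2.imwrite('pics/w9.png',p[:,:,::-1]);o=bot.get_obs();print(o['q'],o['eef_pos'])
```

```text
[-0.1413857   0.23077528  0.1792192   2.03248192 -0.05231889  0.88300405
  1.32395588] [ 0.43541966 -0.04800901  0.23003129]
```

View pics/s9.png

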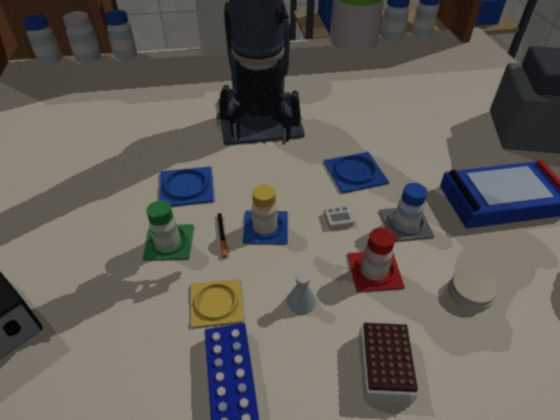

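View pics/w9.png

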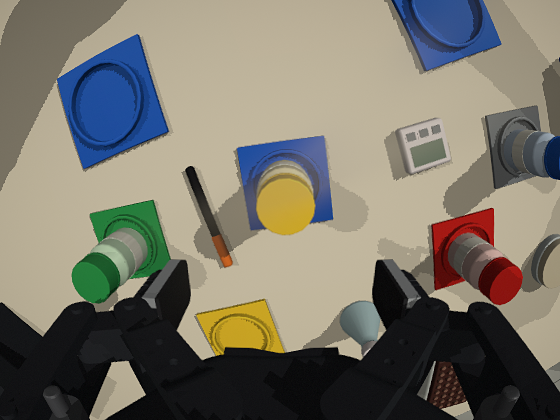

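Green stands in the green bay. The yellow cap is centred at (286,205). Descend, grip and lift.

drive_tool:
  deltas:
    - [[0,0,-0.025,0],[0,0,-0.025,0],[0,0,-0.025,0],[0,0,-0.025,0],[0,0,-0.02,0],[0,0,-0.013,0],[0,0,-0.01,0],[0,0,-0.007,0],[0,0,0,0]]

```text
t: 29.5
eef_pos: [0.4355, -0.0471, 0.0801]
eef_rot: [0.155, 0.988, -0.0, -0.0]
force: [-0.4, -0.1, 0.2]
gripper_width: 0.0852
```

drive_tool:
  deltas:
    - [[0,0,0,0],[0,0,0,0],[0,0,0,0],[0,0,0,0],[0,0,0,0],[0,0,0,0]]
  claw: 0.04

```text
t: 30.25
eef_pos: [0.4361, -0.047, 0.0809]
eef_rot: [0.155, 0.988, 0.0, 0.001]
force: [-0.5, 1.6, 5.3]
gripper_width: 0.0491
```

drive_tool:
  deltas:
    - [[0,0,0.01,0],[0,0,0.02,0],[0,0,0.03,0],[0,0,0.035,0],[0,0,0.03,0],[0,0,0.02,0],[0,0,0,0],[0,0,0,0]]

```text
t: 31.25
eef_pos: [0.435, -0.047, 0.2247]
eef_rot: [0.155, 0.988, -0.0, -0.0]
force: [-0.7, -0.0, -2.7]
gripper_width: 0.0491
```

drive_tool:
  deltas:
    - [[0.022,-0.015,0,0],[0.03,-0.02,0,0],[0.035,-0.023,0,0],[0.035,-0.023,0,0],[0.03,-0.02,0,0],[0.02,-0.013,0,0],[0.015,-0.01,0,0],[0,0,0,0],[0,0,0,0]]

```text
t: 32.38
eef_pos: [0.6216, -0.1705, 0.2241]
eef_rot: [0.155, 0.988, 0.0, -0.001]
force: [-1.4, 0.4, -3.3]
gripper_width: 0.0487
```

drive_tool:
  deltas:
    - [[0,0,-0.03,0],[0,0,-0.035,0],[0,0,-0.025,0],[0,0,-0.015,0],[0,0,0,0],[0,0,0,0]]

```text
t: 33.12
eef_pos: [0.6231, -0.1712, 0.1214]
eef_rot: [0.155, 0.988, -0.0, 0.001]
force: [0.7, 0.4, -1.9]
gripper_width: 0.0492
```

Run:
```python
from h import *
p,d=bot.read_camera('scene');cv2.imwrite('pics/s10.png',cv2.resize(p[150:380,130:360,::-1],None,fx=2.5,fy=2.5))
```

```text
(no output)
```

View pics/s10.png

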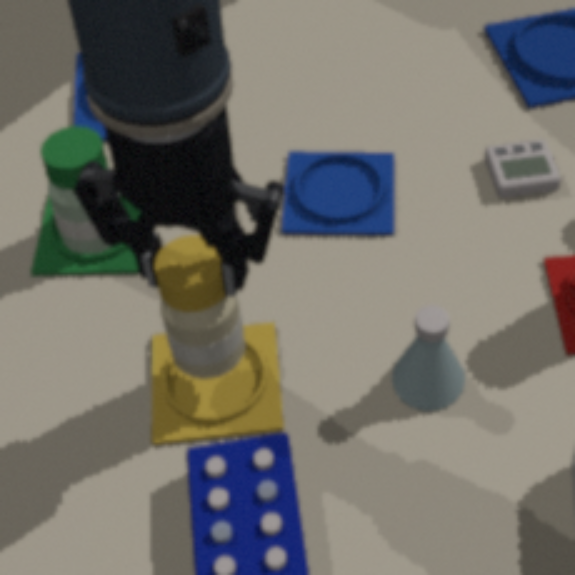

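The yellow bottle hangs above the yellow well, and the flask and green bottle are clear. Lower it.

drive_tool:
  deltas:
    - [[0,0,-0.015,0],[0,0,-0.01,0],[0,0,-0.006,0],[0,0,-0.003,0],[0,0,-0.002,0],[0,0,-0.001,0],[0,0,-0.001,0],[0,0,0,0]]

```text
t: 34.17
eef_pos: [0.6226, -0.171, 0.0824]
eef_rot: [0.155, 0.988, -0.0, 0.0]
force: [-0.0, -0.8, -2.9]
gripper_width: 0.0489
```

drive_tool:
  deltas:
    - [[0,0,-0.001,0],[0,0,-0.001,0],[0,0,0,0]]

```text
t: 34.55
eef_pos: [0.623, -0.1712, 0.081]
eef_rot: [0.155, 0.988, -0.0, 0.001]
force: [-0.8, 1.0, 3.9]
gripper_width: 0.0489
```

drive_tool:
  deltas:
    - [[0,0,0,0],[0,0,0,0],[0,0,0,0],[0,0,0,0],[0,0,0.02,0],[0,0,0.03,0],[0,0,0.03,0],[0,0,0.035,0],[0,0,0.035,0],[0,0,0,0]]
  claw: 0.085

```text
t: 35.8
eef_pos: [0.6239, -0.1716, 0.2333]
eef_rot: [0.155, 0.988, -0.0, 0.003]
force: [-0.5, -0.2, -1.0]
gripper_width: 0.0848
```

drive_tool:
  deltas:
    - [[-0.011,0.035,0,0],[-0.015,0.047,0,0],[-0.015,0.047,0,0],[-0.015,0.047,0,0],[-0.015,0.047,0,0],[-0.015,0.047,0,0],[-0.015,0.047,0,0],[-0.015,0.047,0,0],[-0.0155,0.046,0,0],[-0.012,0.035,0,0]]

```text
t: 37.05
eef_pos: [0.4777, 0.276, 0.2294]
eef_rot: [0.154, 0.988, -0.0, -0.001]
force: [0.6, -0.1, -0.3]
gripper_width: 0.085
```

drive_tool:
  deltas:
    - [[0,0,0,0],[0,0,0,0]]

```text
t: 37.3
eef_pos: [0.479, 0.2731, 0.2297]
eef_rot: [0.155, 0.988, -0.001, -0.0]
force: [-0.0, -0.8, -0.2]
gripper_width: 0.0851
```

Run:
```python
from h import *
p,d=bot.read_camera('scene');cv2.imwrite('pics/s11.png',p[:,:,::-1])
p,d=bot.read_camera('wrist');cv2.imwrite('pics/w11.png',p[:,:,::-1]);o=bot.get_obs();print(o['q'],o['eef_pos'])
```

```text
[-0.70418004  0.39688688  0.14677191  1.77272563 -0.06743425  0.97752121
  0.726115  ] [0.479493   0.27246613 0.23000879]
```

View pics/s11.png

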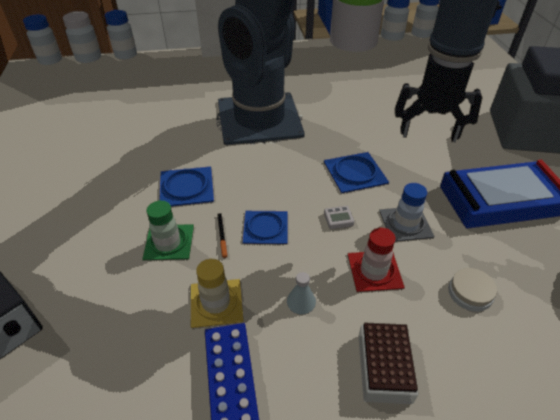

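View pics/w11.png

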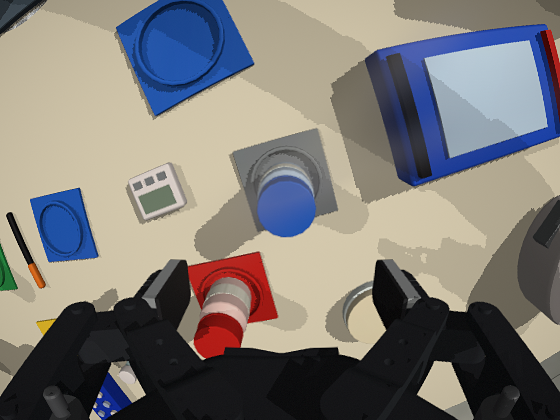

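The yellow bottle stands in the yellow bay, and the blue cap is centred at (287,206). The 100 mm blue bay is now visibly the smallest of the three blue ones and is empty.

drive_tool:
  deltas:
    - [[0,0.002,-0.025,0],[0,0,-0.025,0],[0,0,-0.025,0],[0,0,-0.025,0],[0,0,-0.02,0],[0,0,-0.013,0],[0,0,-0.01,0],[0,0,-0.007,0],[0,0,0,0]]

```text
t: 38.52
eef_pos: [0.4791, 0.2759, 0.0801]
eef_rot: [0.155, 0.988, -0.0, -0.0]
force: [-0.1, 0.2, -0.7]
gripper_width: 0.085
```

drive_tool:
  deltas:
    - [[0,0,0,0],[0,0,0,0],[0,0,0,0],[0,0,0,0],[0,0,0,0],[0,0,0,0]]
  claw: 0.04

```text
t: 39.28
eef_pos: [0.4794, 0.2762, 0.0809]
eef_rot: [0.155, 0.988, 0.0, 0.0]
force: [-0.9, 0.1, 6.9]
gripper_width: 0.0488
```

drive_tool:
  deltas:
    - [[0,0,0.01,0],[0,0,0.02,0],[0,0,0.03,0],[0,0,0.035,0],[0,0,0.03,0],[0,0,0.02,0],[0,0,0,0],[0,0,0,0]]

```text
t: 40.28
eef_pos: [0.4785, 0.2757, 0.2245]
eef_rot: [0.155, 0.988, -0.0, -0.0]
force: [0.2, 0.6, -2.8]
gripper_width: 0.0488
```

drive_tool:
  deltas:
    - [[-0.004,-0.03,0,0],[-0.005,-0.04,0,0],[-0.005,-0.042,0,0],[-0.006,-0.045,0,0],[-0.006,-0.045,0,0],[-0.005,-0.04,0,0],[-0.005,-0.04,0,0],[-0.003,-0.025,0,0],[-0.002,-0.015,0,0],[0,0,0,0]]

```text
t: 41.52
eef_pos: [0.4377, -0.0465, 0.2248]
eef_rot: [0.156, 0.988, -0.0, -0.0]
force: [1.1, 2.3, -1.0]
gripper_width: 0.0491
```

drive_tool:
  deltas:
    - [[0,0,0,0],[0,0,-0.03,0],[0,0,-0.035,0],[0,0,-0.025,0],[0,0,-0.015,0],[0,0,0,0],[0,0,0,0]]

```text
t: 42.4
eef_pos: [0.4386, -0.0455, 0.1207]
eef_rot: [0.155, 0.988, 0.0, 0.0]
force: [-0.2, -0.5, -2.0]
gripper_width: 0.0487
```

Run:
```python
from h import *
p,d=bot.read_camera('scene');cv2.imwrite('pics/s12.png',cv2.resize(p[100:330,130:360,::-1],None,fx=2.5,fy=2.5))
```

```text
(no output)
```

View pics/s12.png

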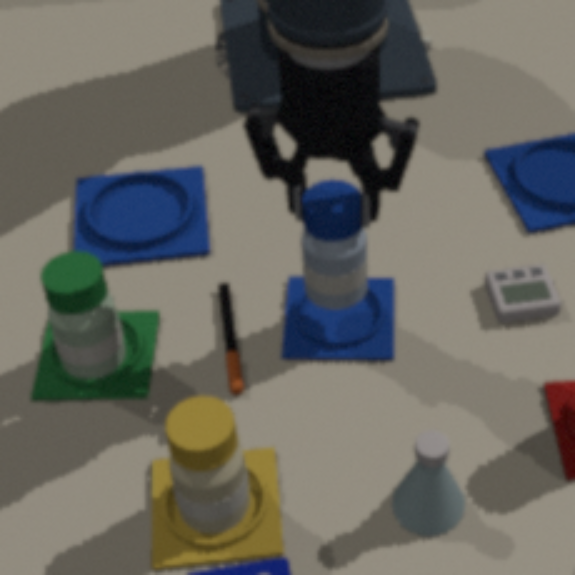

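The blue bottle is above the small blue well. Lower it.

drive_tool:
  deltas:
    - [[0,0,-0.015,0],[0,0,-0.01,0],[0,0,-0.006,0],[0,0,-0.003,0],[0,0,-0.002,0],[0,0,-0.001,0],[0,0,-0.001,0],[0,0,0,0]]

```text
t: 43.45
eef_pos: [0.4381, -0.046, 0.0823]
eef_rot: [0.155, 0.988, -0.0, 0.0]
force: [-0.6, 0.9, -2.2]
gripper_width: 0.049
```

drive_tool:
  deltas:
    - [[0,0,-0.001,0],[0,0,-0.001,0],[0,0,0,0]]

```text
t: 43.82
eef_pos: [0.4384, -0.046, 0.0809]
eef_rot: [0.155, 0.988, 0.0, 0.001]
force: [-1.9, 0.9, 9.0]
gripper_width: 0.0492
```

drive_tool:
  deltas:
    - [[0,0,0,0],[0,0,0,0],[0,0,0,0],[0,0,0,0],[0,0,0.02,0],[0,0,0.03,0],[0,0,0.03,0],[0,0,0.035,0],[0,0,0.035,0],[0,0,0,0]]
  claw: 0.085

```text
t: 45.08
eef_pos: [0.4393, -0.0461, 0.2324]
eef_rot: [0.155, 0.988, 0.001, 0.002]
force: [0.2, -0.4, -0.7]
gripper_width: 0.0852
```

drive_tool:
  deltas:
    - [[0.01,0.045,0,0],[0.01,0.045,0,0],[0.01,0.045,0,0],[0,0.045,0,0],[0,0.045,0,0],[0,0.045,0,0],[-0.02,0.045,0,0],[-0.03,0.045,0,0],[-0.03,0.045,0,0],[-0.03,0.045,0,0]]

```text
t: 46.32
eef_pos: [0.3567, 0.4049, 0.2291]
eef_rot: [0.155, 0.988, -0.001, -0.0]
force: [0.4, 0.2, -0.0]
gripper_width: 0.0852
```

drive_tool:
  deltas:
    - [[-0.03,0.045,0,0],[-0.03,0.045,0,0],[-0.03,0.045,0,0],[-0.03,0.045,0,0],[0,0,0,0],[0,0,0,0]]

```text
t: 47.08
eef_pos: [0.2383, 0.5831, 0.229]
eef_rot: [0.155, 0.988, -0.001, 0.0]
force: [-0.1, -0.7, 0.8]
gripper_width: 0.0851
```

Run:
```python
from h import *
p,d=bot.read_camera('scene');cv2.imwrite('pics/s13.png',p[:,:,::-1])
p,d=bot.read_camera('top');cv2.imwrite('pics/t13.png',p[:,:,::-1]);find(p,d)
P=pts('top',d)
print(P[112:117,273:279,:].reshape(-1,3).mean(0))
```

```text
red cap (182, 129, 26, 26) ell [595.4 158.9] [49. 54.] mec [595.7 158.1] 26.9
red plate (179, 137, 47, 44) [596.7 163.5] [99. 98.] 86.1
yellow cap (350, 102, 26, 26) ell [ 620.1 -169.9] [49. 56.] mec [ 619.9 -169.8] 27.6
yellow plate (329, 113, 50, 44) [ 622.7 -170.7] [101. 101.] 88.0
green cap (410, 182, 28, 26) ell [ 450.5 -263.5] [47. 53.] mec [ 451.6 -263.1] 26.5
green plate (384, 185, 47, 46) [ 447.3 -263.1] [96. 97.] 82.9
blue cap (298, 197, 26, 27) ell [440.6 -48.7] [49. 51.] mec [440.3 -48.8] 25.5
blue plate (152, 271, 73, 77) [283.9 210.5] [128. 129.] 7.1
blue plate (366, 260, 72, 70) [ 270.3 -221.7] [129. 128.] 89.6
blue plate (282, 198, 48, 48) [437.7 -46.1] [98. 97.] 80.0
grey plate (129, 193, 49, 48) [478.8 274. ] [101.  99.] 88.0
[ 0.6498869  -0.00267836  0.08263103]
```

View pics/s13.png

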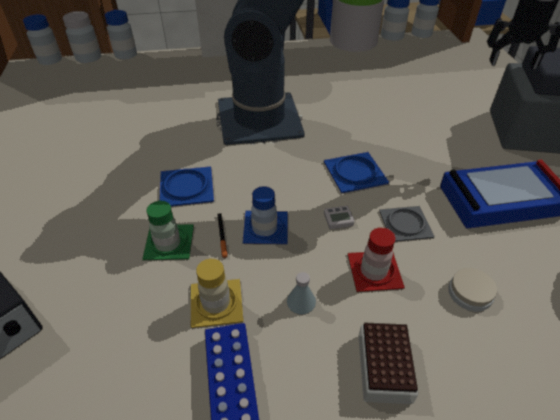

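View pics/t13.png

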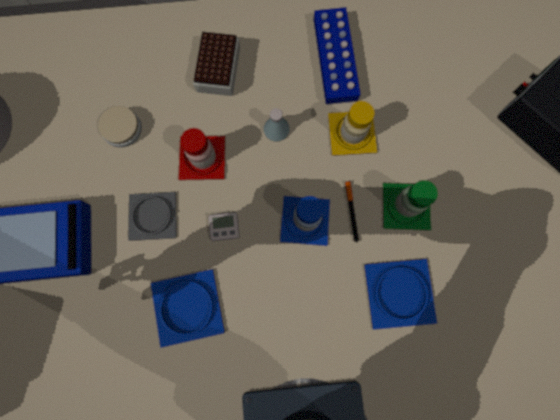

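All four caps are within 5 mm of their bay centres. One check of the cap-top heights, then hand in.

Run:
```python
from h import *
p,d=bot.read_camera('top');P=pts('top',d)
d0=np.load('top0d.npy');P0=pts('top',d0)
for c,u,v,u0,v0 in[('red',195,142,424,197),('yellow',363,115,310,213),('green',424,195,360,114),('blue',311,210,193,142)]:
    print(c,*[np.median(X[y-6:y+6,x-6:x+6,2]).round(4) for X,x,y in((P,u,v),(P0,u0,v0))])
o=bot.get_obs();print(o['t'],o['qvel'].round(3));print(bot.hand_in())
```

```text
red 0.1105 0.1105
yellow 0.1108 0.1107
green 0.1105 0.1107
blue 0.1103 0.1105
47.225 [ 0.001 -0.005 -0.003 -0.007 -0.002  0.001 -0.002]
the job is handed in; nothing more can be done
None
```

All four bottles are in the bays that match their caps, and I handed the job in at 47.2 s of the 128 s allowed. I first parked blue in the grey bay, then moved red, green and yellow to their own bays, and finally put blue in its own. The blue bay used is the 100 mm one; the two larger blue plates of about 128 mm were left alone.

**Position:** the final top view puts every cap within 5 mm of its bay centre. The wells leave 9 mm of play around a bottle.
**Standing flat:** the cap tops are at 0.110–0.111 m, the same as at the start, so the bottles are on the well floors.
**Rest of the bench:** the grey bay is empty, and the flask stands where it did. The gripper is open and clear of everything.
**Set-downs:** contact forces I read were 4–9 N, except blue's stop in the grey bay, where I lowered 1 mm further and it reached about 13 N.

None of the checks failed or disagreed.

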